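Tuck the fuse-box flap under its lip

ROBOT

A 6-joint arm with a two-finger parallel gripper is mounted at the origin on the work surface. World frame = base frame: x ahead of the robot, y to its left, z up, the work surface at z = 0. Lengths are in m, angles in rad, forces in N, time in s.
With the tool pointing down it reaches from about 0.275 to 0.875 m from the base axis. Payload 12.5 kg.
Tool frame: the origin (TCP) lies between the finger pads; the fingertips stand ahead of it and the grasp point (between the pads) lies 6 mm ahead of it (tip_reach is the y of the fingertips in the tool frame, in m); y points along the fingers, x is the direction in which the jaws open and shut, and the axes are right-handed (so a half turn about y gives the same grasp; the last joint's range is limited). The gripper opens to 85 mm and grips with 20 to 120 N. Pads are 22 mm wide; open, the fingers measure 114 mm over their backs; the gripper's body (76 mm by 85 mm) begins 54 mm behind the grasp point. The pads swing forward as they close: fully open they stand 13 mm farther back than shut.
Start: joints at [-1.247, 0.351, 1.652, -0, 1.139, -0.085], TCP at [0.219, -0.505, 0.256] pointing down, gripper open.
Joint ranges: [-2.75, 2.75], [-0.79, 2.1], [0.01, 2.65], [-1.57, 4.71], [0.07, 3.14], [-2.87, 2.87]. Speed limits (rad/s): [2.22, 2.22, 2.79, 3.14, 3.14, 3.14].

INTERFACE

Orientations are given as a 3x3 rotation matrix whose columns are the frame's x, y, z axes.
In Python, from plant import read_state, read_camera, close_job, outline_of, tip_of, tip_reach gives the robot as it stands.
- The arm moves only by the shell command python3 -m handwheel 'ROWS' [OPENING] [FORCE]. ROWS is JSON, a list of rows, each a list of 2 entries, a list of its own where there are three numbers: the shift along the tool's x, y, z in mm, then the turn, a rotation vector about the tool's x, y, z in rad. In form: [[[dx, dy, dz], [rx, ry, rz]], ...]. A call has 1 to 12 rows; each row shifts and turns the commanded pose from where the row before left it, along the tool's axes as they then stand; what a row does not reach is not made up. A row lasts 1/12 s, in which the tool goes at most 41.7 mm and 7.16 degrees, less where a joint would pass 70% of its speed; a pose out of reach is approached as far as the arm can. A call is refused whole if a number of a shift passes 41.7 or a number of a turn 0.125, either way. A call with a gripper value outside its range is refused whole. OPENING is the opening, from 0 (shut) to 1 (fully open), set as the call begins (- or left out, the last holds). The fingers move at their own pace and stop on an object; FORCE is the grip in N (left out, the last holds). Time passes only in rows, so rows that do not move let the fingers close. It gives the time, the measured TCP pose, the force and the opening at its end, in the units of the state.
- read_state(): the state, without advancing time (a new reading comes with each control period).
- read_camera(name): name is "scene" or "top" or "wrist"; returns a dict with "color" (384x512x3 uint8, blue, green, red), "vertical_fov" (degrees; the focal length in pixels is half the picture's height over the tangent of half this angle, whatever the lens; pixels are square), "cx", "cy" (the principal point, pixels), "k1" (the pictures are not rectified: a ray, as slopes to the right and down, at radius r is drawn at 1 + k1 r^2 times it, then the intrinsics apply), "view" (4x4, takes a point from world to camera coordinates). Camera axes: x right, y down, z forward; pixel columns grow to the right and rows downward; lengths in m; the calibration is good to about 2 mm. A picture is of the moment at which its call begins. There is no depth.
- close_job(): hands the job in, once; it reports no verdict.
Trained networks look in a picture, given as the dict that the camera call returned (one of the last four; its "shot" number tells which), for a name from the list of things; names that differ only in an ending like _2 or _b are one class to them, and where a whole thing is asked for, a point or a joint stands for the part that bears it (a point fixed in the world has none). Each returns a list of dicts, best first, with "confidence" (0 to 1); they miss things now and then, are a little off and sometimes report something else, mostly with a low value. They report only what shows in the picture. A call takes as long as a camera call.
- outline_of(picture, name): "region" (384x512 bool, what is visible of it) and "xy" ([column, row] in pixels, amid what is visible of it).
- tip_of(picture, name): "xy" ([column, row] in pixels: a listed point, or the origin of a listed thing).
The state is a dict: "time": time; "joint_positions": joint angles; "joint_vel": joint speeds; "joint_torque": joint torques, N m; "tool_pos": TCP position; "tcp_rot": TCP orientation; "ft_force": force on the tool from outside, world axes, zero at the start; "wrist_torque": the same for the moment, N m; "width": finger opening in m.
Only numpy, scipy, OpenCV 4.12 (cv2) and the standard library are available. Lean on these libraries where they do the work, as an engineer would, in place of code of your own. Each camera call takes 0.05 s, during which the arm holds its last target.

TASK

The sprung flap of the low fuse box has been left standing open. Using only the fingertips, fold it over until it lies flat on the box, and while keeping it pressed down push it along by its ridge until its free edge is tucked fully home beneath the retaining lip, so that it stays shut when you let go. Press and push gently, do not pinch or lift anything, and leave the things standing around the box where they are.

Things in the scene. Friction and masses are not known exactly. Their poses are not given: they have to be found in the camera images.
- fusebox: White plastic fuse box fixed to the worktop, 190 (x) x 230 (y) x 58 mm high, with a shallow recess of breakers in the top (x -24 to 40, y -68 to 68 mm). Origin: centre of its underside, on the worktop. Its x axis points from the flap's hinge to the retaining lip, y lies along the hinge, z up.
- flap_pin (a point): Middle of the flap's hinge line, which runs along the fuse box's y, 62 mm above the worktop, at fuse box x = -55 mm plus the value of joint flap_slide. A low guide, up to z = 64 mm, stands at each end (|y| 77 to 85 mm). The flap is a grey plate 144 mm wide along the hinge, 4 mm thick, centred on the hinge line, reaching 100 mm from it; about 80 g.
- flap (a joint): Flap angle, rad: 0 = flat on the box, pointing to the lip; 1.57 = upright; 1.95 = limit, leaning back over the hinge. A spring (0.1 N m per rad, centred on 1.5) and friction (0.03 N m) act on it: near upright it stays where left; from flat it springs up unless its edge is under the lip. Pressing it flat takes about 4 N at 45 mm from the hinge.
- flap_slide (a joint): How far flap and hinge pin are slid in their slots along the fuse box's +x to the lip, m: 0 = back (edge of the flat flap 10 mm short of the lip, as at the start), 0.024 = fully home at the stop (edge 14 mm beneath it). Sliding takes about 3 N; it stays where left. Slid forward before it lies flat, the flap lands on top of the lip.
- flap_ridge (a point): Foot of the push ridge on the flap's outer face (upper face when flat, the face away from the lip when upright), hinge side, mid-width, 57 mm from the hinge line. The ridge is 80 mm long along the hinge, 6 mm wide, 7 mm proud. The axes are the flap's: x from hinge to free edge, z out of the outer face. With the flap flat this point is 64 mm above the worktop.
- flap_edge (a point): Middle of the flap's free edge, half-way through its thickness, 100 mm from the hinge line.
- lip_edge (a point): Middle of the lower front edge of the fixed steel retaining lip, 67.5 mm above the worktop; the flap's free edge must go beneath it, with 3.5 mm of height to spare. The lip is 130 mm wide along y and spans fuse box x = 55 to 84 mm, z = 67.5 to 72.5 mm; the slot beneath it is open to the hinge side and ends at x = 72 mm.
- stopper_mid (a point): Bystander: chrome door stopper standing upright, 40 mm across, 50 mm high; point at its centre, half-way up.
- tin_mid (a point): Bystander: lidded round aluminium tin, 65 mm across, 41 mm high; point at its centre, half-way up.
- brush_mid (a point): Bystander: small wooden shoe brush lying bristles down, 120 (its x) x 42 x 36 mm; point at its centre, half-way up.
- nozzle_mid (a point): Bystander: grey plastic vacuum nozzle lying on the worktop, about 122 mm long along its x (from -60 to 62 mm) and 110 mm wide at the +x head, 32 mm high; point on its tube's axis, 16 mm up.

How it is judged:
By the outcome, as a careful person would: the job done as asked, in the order asked, and still so for the second after the job is handed in, with the robot touching nothing.
It also fails if it takes over 38 s, if anything falls off the work surface, if the arm or the gripper's body presses on something with over 40 N, if the wrist force passes 120 N, or if a joint passes its speed limit or range.

## Working session

There is one attempt and no reset: what is moved stays moved. The work goes in short steps, Python scripts to look and compute and a shell command to move; the robot and the scene stay as the last step left them, time stands still between calls to the robot, and variables do not carry over. Pictures are saved under pics/ and viewed, and the job is handed in when it is done.

```bash
ls; mkdir -p pics
cat > h.py <<'E'
import numpy as np, cv2
from plant import *
def cam(name,fn=None):
    p=read_camera(name)
    if fn: cv2.imwrite('pics/'+fn,p["color"])
    return p
def K(p):
    h=p["color"].shape[0]; f=h/2/np.tan(np.radians(p["vertical_fov"])/2); return f
def ray(p,xy):
    f=K(p); d=np.array([(xy[0]-p["cx"])/f,(xy[1]-p["cy"])/f]); u=d.copy()
    for _ in range(30): u=d/(1+p["k1"]*(u@u))
    V=np.array(p["view"]);R=V[:3,:3];t=V[:3,3]
    w=R.T@np.array([u[0],u[1],1]); return -R.T@t, w/np.linalg.norm(w)
def atz(p,xy,z):
    o,w=ray(p,xy); return o+w*(z-o[2])/w[2]
def tri(obs):
    A=np.zeros((3,3));b=np.zeros(3)
    for p,xy in obs:
        o,w=ray(p,xy);M=np.eye(3)-np.outer(w,w);A+=M;b+=M@o
    return np.linalg.solve(A,b)
def proj(p,X):
    V=np.array(p["view"]);c=V[:3,:3]@np.array(X)+V[:3,3];u=c[:2]/c[2];u=u*(1+p["k1"]*(u@u));f=K(p)
    return np.array([p["cx"]+f*u[0],p["cy"]+f*u[1]])
E
python3 - <<'E'
from h import *
np.set_printoptions(precision=4,suppress=True)
ps={n:cam(n,n+'0.png') for n in("scene","top","wrist")}
s=read_state();print(s["time"],s["tool_pos"],s["tcp_rot"],s["ft_force"],s["width"],tip_reach)
for n in ["fusebox","flap_pin","flap_ridge","flap_edge","lip_edge","stopper_mid","tin_mid","brush_mid","nozzle_mid"]:
    for c,p in ps.items():
        r=tip_of(p,n)[:2]
        for q in r: print(n,c,np.round(q["xy"],1),round(q["confidence"],2))
E
```

```text
pics
0.15 [ 0.2186 -0.5045  0.2559] [[ 0.3975 -0.0003  0.9176]
 [-0.9176  0.0008  0.3975]
 [-0.0009 -1.      0.0001]] [ 0.5326 -0.5293 -0.952 ] 0.08557549017858905 0.025
fusebox scene [226.8 165.4] 0.78
fusebox top [306.6 181.8] 0.91
flap_pin scene [248.4 150.5] 0.53
flap_pin top [303.2 199.9] 0.65
flap_ridge top [306.8 200.2] 0.58
flap_edge scene [250.5 133.3] 0.71
flap_edge scene [251. 123.] 0.67
flap_edge top [304.8 193.6] 0.59
lip_edge scene [201.3 143.2] 0.63
lip_edge top [321.9 163.3] 0.56
lip_edge top [300.2 201.1] 0.17
stopper_mid top [234.8 163.6] 0.66
stopper_mid top [306.4 185. ] 0.28
tin_mid scene [189.2 225.6] 0.71
tin_mid top [254.1 122.3] 0.87
brush_mid scene [155.5 153.1] 0.7
brush_mid top [346.1 118.8] 0.9
nozzle_mid scene [221.2  96.1] 0.71
nozzle_mid scene [152.9 156.9] 0.38
nozzle_mid top [395.  212.9] 0.68
```

Run:
```python
import cv2
for n in("scene","top"):
    a=cv2.imread(f'pics/{n}0.png'); 
    if n=="top": a=a[80:280,180:440]
    else: a=a[60:290,90:350]
    cv2.imwrite(f'pics/{n}0c.png',cv2.resize(a,None,fx=2.5,fy=2.5,interpolation=cv2.INTER_CUBIC)) if n=="scene" else cv2.imwrite(f'pics/{n}0c.png',cv2.resize(a,None,fx=3,fy=3,interpolation=cv2.INTER_CUBIC))
```

```text
(no output)
```

View pics/scene0c.png

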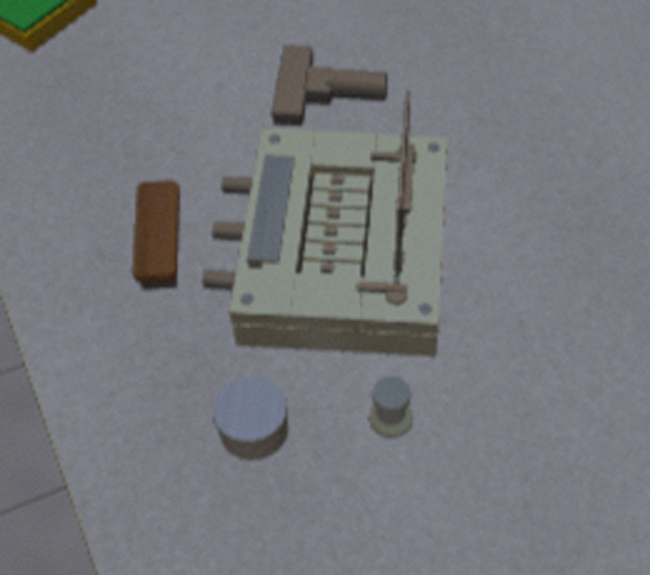

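View pics/top0c.png

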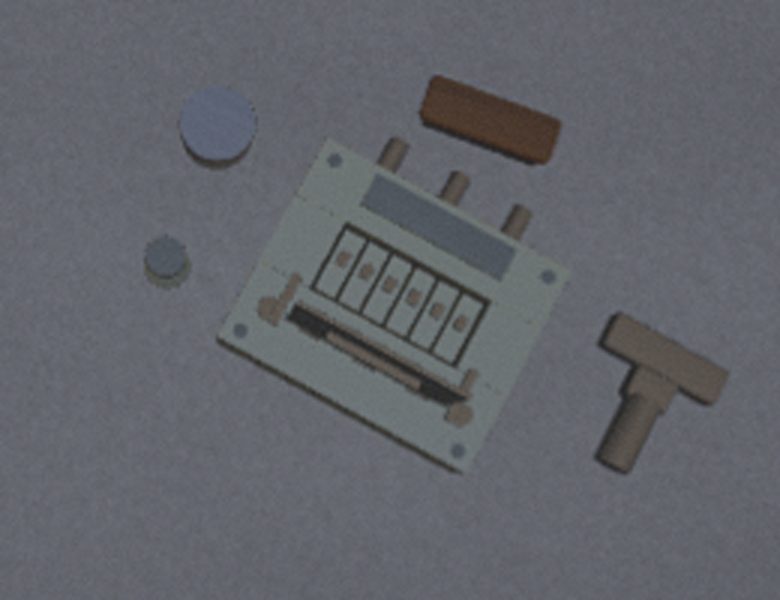

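View pics/wrist0.png

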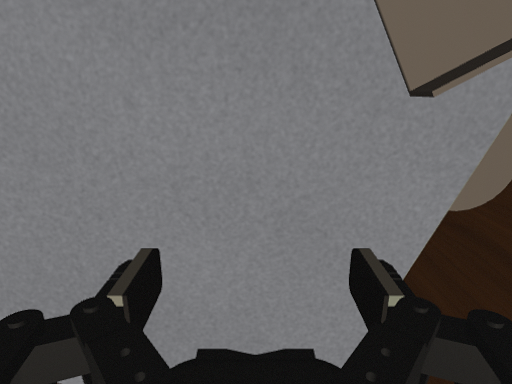

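View pics/scene0.png

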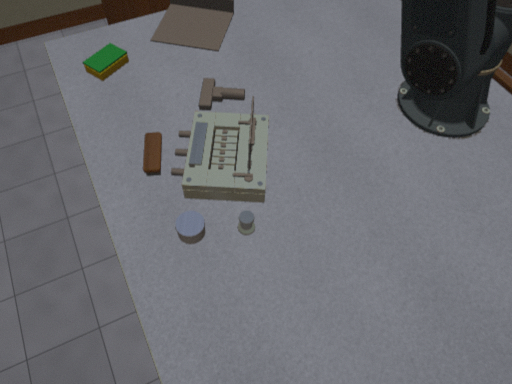

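```bash
cat > fit.py <<'E'
from h import *
from scipy.optimize import least_squares
np.set_printoptions(precision=4,suppress=True)
ps={n:cam(n) for n in("scene","top")}
C=[(-.095,-.115),(-.095,.115),(.095,.115),(.095,-.115)]
O={"scene":[(268.8,115.2),(264.8,190),(183.6,186.8),(194.8,112)],"top":[(334.3,237.7),(253.3,193.3),(289.3,126.7),(370,169.3)]}
def W(q,P):
    c,s=np.cos(q[2]),np.sin(q[2]);return np.array([q[0]+c*P[0]-s*P[1],q[1]+s*P[0]+c*P[1],P[2]])
def fit(cams):
    def r(q): return np.concatenate([proj(ps[c],W(q,(*P,.058)))-o for c in cams for P,o in zip(C,O[c])])
    g=atz(ps["top"],np.mean(O["top"],0),.058);d=atz(ps["top"],np.mean(O["top"][2:],0),.058)-g
    s=least_squares(r,[g[0],g[1],np.arctan2(d[1],d[0])]);return s.x,s.fun
for c in(["top"],["scene"],["top","scene"]): 
    q,f=fit(c);print(c,q,np.round(f,1))
for n in ps: print(n,-np.array(ps[n]["view"])[:3,:3].T@np.array(ps[n]["view"])[:3,3], K(ps[n]))
for th in(1.3,1.5,1.7,1.9):
  for n in ps: print(th,n,"edge ends",[proj(ps[n],W(q,(-.055+.1*np.cos(th),y,.062+.1*np.sin(th)))) .round(1) for y in(-.072,0,.072)])
for n in ps: 
  print(n,"lip",[proj(ps[n],W(q,(.055,y,.0725))) .round(1) for y in(-.065,.065)], "tri pin",proj(ps[n],W(q,(-.055,0,.062))))
  for nm in("flap_edge","flap_ridge","flap_pin"):print(nm,[(t["xy"].round(1) if hasattr(t["xy"],'round') else t["xy"],round(t["confidence"],2)) for t in tip_of(ps[n],nm)])
for nm,z in(("stopper_mid",.025),("tin_mid",.02),("brush_mid",.018),("nozzle_mid",.016)):
  t=tip_of(ps["top"],nm); print(nm,atz(ps["top"],t[0]["xy"],z) if t else None)
E
python3 fit.py
```

```text
['top'] [ 0.6249 -0.0721 -0.504 ] [ 1.5  0.5 -1.3 -0.6 -0.7 -0.7  0.5  0.7]
['scene'] [ 0.6249 -0.0652 -0.5048] [ 0.1  0.2  1.7  0.2 -1.5 -0.6 -0.3  0. ]
['top', 'scene'] [ 0.6245 -0.0692 -0.504 ] [ 0.4  0.7 -2.5 -0.5 -1.9 -0.6 -0.6  0.8 -0.6 -0.9  1.  -1.2 -1.9 -2.
 -0.8 -1. ]
scene [0.8781 0.5421 0.856 ] 429.09145646626826
top [0.4974 0.0875 0.9956] 388.9151710036442
1.3 scene edge ends [array([241. ,  95.9]), array([239.1, 118.9]), array([237. , 143.9])]
1.3 top edge ends [array([341.4, 202.2]), array([312.3, 186.4]), array([283.2, 170.7])]
1.5 scene edge ends [array([249.5,  95.2]), array([248. , 118.2]), array([246.3, 143.3])]
1.5 top edge ends [array([337.7, 210. ]), array([308.4, 194.1]), array([279.1, 178.3])]
1.7 scene edge ends [array([258.2,  95.7]), array([257. , 118.8]), array([255.7, 143.9])]
1.7 top edge ends [array([333.5, 218.2]), array([304.1, 202.2]), array([274.7, 186.3])]
1.9 scene edge ends [array([266.6,  97.6]), array([265.8, 120.6]), array([264.9, 145.7])]
1.9 top edge ends [array([329. , 226.2]), array([299.6, 210.3]), array([270.4, 194.4])]
scene lip [array([207.2, 122.2]), array([201.3, 164.1])] tri pin [250.4714 147.3519]
flap_edge [([251.2, 123.6], 0.62)]
flap_ridge [([248.5, 130.4], 0.62)]
flap_pin [([247.8, 147.0], 0.55), ([248.1, 132.9], 0.54)]
top lip [array([345.8, 173.6]), array([298.5, 148.2])] tri pin [300.5274 200.8969]
flap_edge [([253.2, 121.0], 0.68), ([307.5, 193.6], 0.67)]
flap_ridge [([305.0, 199.6], 0.93)]
flap_pin [([302.5, 200.7], 0.97), ([306.2, 193.2], 0.49)]
stopper_mid [0.6664 0.1212 0.025 ]
tin_mid [0.7887 0.0695 0.02  ]
brush_mid [ 0.7914 -0.1689  0.018 ]
nozzle_mid [ 0.5458 -0.2849  0.016 ]
```

```bash
python3 - <<'E'
from h import *
np.set_printoptions(precision=4,suppress=True)
s=read_state();p=cam("wrist");V=np.array(p["view"]);R=np.array(s["tcp_rot"])
c=-V[:3,:3].T@V[:3,3];print(R.T@(c-s["tool_pos"]),"axes in tool",(R.T@V[:3,:3].T))
E
python3 -m handwheel '[[[-16.3,0,23.9],[0,0,0]],[[-16.3,0,23.9],[0,0,0]],[[-16.3,0,23.9],[0,0,0]],[[-16.3,0,23.9],[0,0,0]],[[-16.3,0,23.9],[0,0,0]],[[-16.3,0,23.9],[0,0,0]],[[-16.3,0,23.9],[0,0,0]],[[-16.3,0,23.9],[0,0,0]],[[-16.3,0,23.9],[0,0,0]],[[-16.3,0,23.9],[0,0,0]]]' 0 20
```

```text
[ 0.0002 -0.1187  0.0769] axes in tool [[ 1.     -0.0012  0.001 ]
 [-0.0013 -0.2978  0.9546]
 [-0.0008 -0.9546 -0.2978]]
time: 2.98
tool_pos: [0.3737, -0.2588, 0.2565]
tcp_rot: [[0.397, 0.0, 0.918], [-0.918, -0.0, 0.397], [0.0, -1.0, 0.0]]
ft_force: [-0.0, -0.6, 0.0]
width: -0.0003
```

```bash
python3 -m handwheel '[[[-16.3,0,23.9],[0,0,0]],[[-16.3,0,23.9],[0,0,0]],[[-16.3,0,23.9],[0,0,0]],[[-16.3,0,23.9],[0,0,0]],[[-16.3,0,23.9],[0,0,0]],[[-16.3,0,23.9],[0,0,0]],[[-16.3,0,23.9],[0,0,0]],[[-16.3,0,23.9],[0,0,0]],[[-16.3,0,23.9],[0,0,0]],[[-16.3,0,23.9],[0,0,0]]]'
python3 -m handwheel '[[[0,0,0],[0,0.114,0]],[[0,0,0],[0,0.114,0]],[[0,0,0],[0,0.114,0]],[[0,0,0],[0,0.114,0]],[[0,0,0],[0,0.114,0]],[[0,0,0],[0,0.114,0]],[[0,0,0],[0,0.114,0]],[[0,0,0],[0,0.114,0]],[[0,0,0],[0,0,0]]]'
python3 - <<'E'
from h import *
np.set_printoptions(precision=4,suppress=True)
s=read_state();print(s["joint_positions"],tip_reach,s["ft_force"])
p=cam("wrist",'w1.png')
for nm in("flap_edge","flap_ridge","flap_pin","lip_edge"):print(nm,[(np.round(t["xy"],1),round(t["confidence"],2)) for t in tip_of(p,nm)])
q=(.6245,-.0692,-.504)
def W(P):
    c,s=np.cos(q[2]),np.sin(q[2]);return np.array([q[0]+c*P[0]-s*P[1],q[1]+s*P[0]+c*P[1],P[2]])
for P in [(.055,.065,.0725),(.055,-.065,.0725),(-.055,0,.062),(-.055,0,.162),(-.055,.072,.162),(-.055,-.072,.162),(.084,.065,.0725),(.084,-.065,.0725),(-.024,.068,.058),(-.024,-.068,.058),(.04,.068,.058),(.04,-.068,.058)]: print(P,proj(p,W(P)).round(1))
E
```

```text
time: 3.82
tool_pos: [0.5283, -0.0141, 0.2564]
tcp_rot: [[0.398, 0.0, 0.918], [-0.918, -0.0, 0.398], [0.0, -1.0, 0.0]]
ft_force: [0.2, -0.4, -0.9]
width: 0.0
time: 4.57
tool_pos: [0.5277, -0.0155, 0.2563]
tcp_rot: [[-0.487, 0.0, 0.874], [-0.874, -0.0, -0.487], [0.0, -1.0, 0.0]]
ft_force: [0.5, 0.1, -0.8]
width: 0.0003
[-0.1176  0.3107  1.7085 -0.      1.1224  1.9616] 0.025 [ 0.5285  0.0587 -0.7613]
flap_edge [(array([255.1, 119.9]), 0.8)]
flap_ridge [(array([255.5, 121.1]), 0.63)]
flap_pin [(array([251.4, 111.9]), 0.67)]
lip_edge []
(0.055, 0.065, 0.0725) [174.6 -24.6]
(0.055, -0.065, 0.0725) [335.  -25.5]
(-0.055, 0, 0.062) [255.4 113.6]
(-0.055, 0, 0.162) [255.8 124.2]
(-0.055, 0.072, 0.162) [144.9 124.7]
(-0.055, -0.072, 0.162) [366.7 123.5]
(0.084, 0.065, 0.0725) [171.5 -67.7]
(0.084, -0.065, 0.0725) [337.7 -68.7]
(-0.024, 0.068, 0.058) [182.   79.4]
(-0.024, -0.068, 0.058) [328.5  78.6]
(0.04, 0.068, 0.058) [176.5   1.2]
(0.04, -0.068, 0.058) [333.3   0.3]
```

View pics/w1.png

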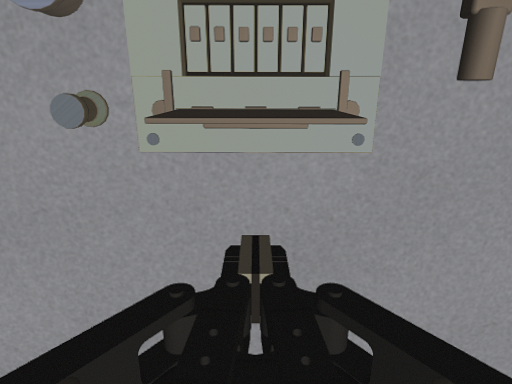

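```bash
python3 -m handwheel '[[[0,12,2],[0,0,0]],[[0,12,2],[0,0,0]],[[0,12,2],[0,0,0]],[[0,12,2],[0,0,0]],[[0,12,2],[0,0,0]],[[0,12,2],[0,0,0]],[[0,12,2],[0,0,0]],[[0,12,2],[0,0,0]],[[0,12,2],[0,0,0]],[[0,12,2],[0,0,0]],[[0,0,0],[0,0,0]]]'
python3 - <<'E'
from h import *
p=cam("wrist",'w2.png')
E
```

```text
time: 5.73
tool_pos: [0.5444, -0.0252, 0.1337]
tcp_rot: [[-0.482, -0.003, 0.876], [-0.876, 0.0, -0.482], [0.001, -1.0, -0.003]]
ft_force: [-0.7, 0.4, -1.3]
width: 0.0002
```

View pics/w2.png

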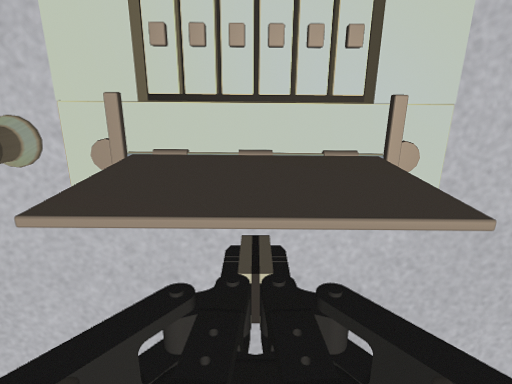

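Run:
```python
from h import *
np.set_printoptions(precision=4,suppress=True)
p=cam("wrist");q=(.6245,-.0692,-.504);c,s=np.cos(q[2]),np.sin(q[2])
def B(X): d=X-np.array([q[0],q[1],0]); return np.array([c*d[0]+s*d[1],-s*d[0]+c*d[1],d[2]])
for xy,z in [((140,100),.058),((373,103),.058),((256,100),.058),((130,154),.062),((383,156),.062),((256,218),.162),((256,230),.162),((17,219),.162),((494,221),.162)]: print(xy,z,B(atz(p,xy,z)))
print("tcp",B(np.array(read_state()["tool_pos"])))
```

```text
(140, 100) 0.058 [-0.02    0.0675  0.058 ]
(373, 103) 0.058 [-0.0217 -0.0685  0.058 ]
(256, 100) 0.058 [-0.0199 -0.0001  0.058 ]
(130, 154) 0.062 [-0.051   0.0755  0.062 ]
(383, 156) 0.062 [-0.0523 -0.0765  0.062 ]
(256, 218) 0.162 [-0.0516  0.0004  0.162 ]
(256, 230) 0.162 [-0.0556  0.0004  0.162 ]
(17, 219) 0.162 [-0.0518  0.073   0.162 ]
(494, 221) 0.162 [-0.0526 -0.0723  0.162 ]
tcp [-0.0908  0.0002  0.1359]
```

```bash
python3 -m handwheel '[[[0,0,4],[0,0,0]],[[0,0,4],[0,0,0]],[[0,0,4],[0,0,0]],[[0,0,4],[0,0,0]],[[0,0,3],[0,0,0]],[[0,0,3],[0,0,0]],[[0,0.4,3],[0,0,0]],[[0,0.4,3],[0,0,0]],[[0,0.6,3],[0,0,0]],[[0,0.6,3],[0,0,0]],[[0,0,0],[0,0,0]]]'
python3 - <<'E'
from h import *
p=cam("wrist",'w3.png'); cam("scene",'s3.png')
E
```

```text
time: 6.75
tool_pos: [0.5754, -0.0418, 0.1342]
tcp_rot: [[-0.482, 0.0, 0.876], [-0.876, -0.0, -0.482], [-0.0, -1.0, 0.0]]
ft_force: [1.1, -0.0, -0.7]
width: 0.0006
```

View pics/w3.png

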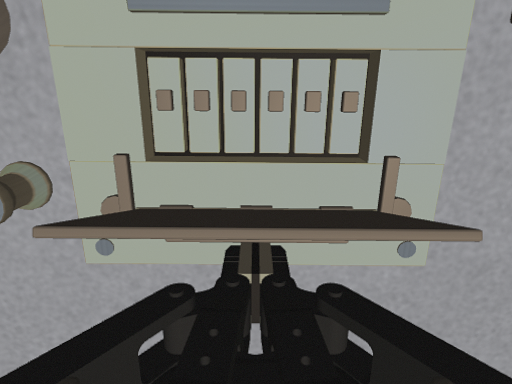

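```bash
cat > ang.py <<'E'
from h import *
import sys
np.set_printoptions(precision=4,suppress=True)
q=(.6245,-.0692,-.504);c,s=np.cos(q[2]),np.sin(q[2])
def B(X): d=X-np.array([q[0],q[1],0]); return np.array([c*d[0]+s*d[1],-s*d[0]+c*d[1],d[2]])
def Wd(P): return np.array([q[0]+c*P[0]-s*P[1],q[1]+s*P[0]+c*P[1],P[2]])
E
python3 - <<'E'
from ang import *
p=cam("wrist");sst=read_state()
t=B(np.array(sst["tool_pos"]));print("tcp",t,"corner rel",(t[0]+.011+.052)*1e3,(t[2]-.025-.062)*1e3)
for deg in(95,90,85,80,75,70,60):
    th=np.radians(deg);print(deg,[proj(p,Wd((-.052+.1*np.cos(th)-o*np.sin(th),0,.062+.1*np.sin(th)+o*np.cos(th))))[1].round(1) for o in(-.002,.002)], 'ridge',proj(p,Wd((-.052+.063*np.cos(th)-.009*np.sin(th),.04,.062+.063*np.sin(th)+.009*np.cos(th)))))
for xy in((150,158),(368,158)):print(B(atz(p,xy,.058)))
E
```

```text
tcp [-0.0567  0.0003  0.1342] corner rel 6.272819256447994 47.23574280152218
95 [np.float64(331.6), np.float64(340.5)] ridge [170.0398 286.9428]
90 [np.float64(310.4), np.float64(320.5)] ridge [168.5408 277.8   ]
85 [np.float64(286.7), np.float64(297.9)] ridge [167.2541 267.627 ]
80 [np.float64(261.2), np.float64(273.1)] ridge [166.2112 256.5524]
75 [np.float64(234.5), np.float64(246.8)] ridge [165.4385 244.7377]
70 [np.float64(207.3), np.float64(219.8)] ridge [164.9564 232.3732]
60 [np.float64(154.8), np.float64(166.4)] ridge [164.9084 206.8567]
[-0.0196  0.0651  0.058 ]
[-0.0196 -0.0685  0.058 ]
```

View pics/s3.png

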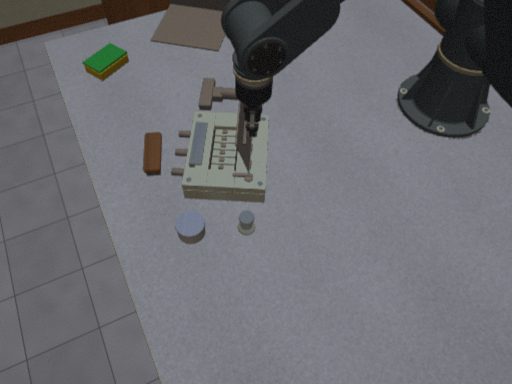

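```bash
python3 -m handwheel '[[[0,0.7,3],[0,0,0]],[[0,0.7,3],[0,0,0]],[[0,0.7,3],[0,0,0]],[[0,0.7,3],[0,0,0]],[[0,0.7,3],[0,0,0]],[[0,2.2,3.5],[0,0,0]],[[0,2.2,3.5],[0,0,0]],[[0,2.2,2.5],[0,0,0]],[[0,2.2,2.5],[0,0,0]],[[0,2.2,2.5],[0,0,0]],[[0,0,0],[0,0,0]]]'
python3 - <<'E'
from ang import *
p=cam("wrist",'w4.png');sst=read_state()
t=B(np.array(sst["tool_pos"]));print("tcp",t,"corner rel",(t[0]+.011+.052)*1e3,(t[2]-.025-.062)*1e3)
for deg in(60,50,45,40,35,30):
    th=np.radians(deg);print(deg,[proj(p,Wd((-.052+.1*np.cos(th)-o*np.sin(th),0,.062+.1*np.sin(th)+o*np.cos(th))))[1].round(1) for o in(-.002,.002)], 'ridge',proj(p,Wd((-.052+.063*np.cos(th)-.009*np.sin(th),.04,.062+.063*np.sin(th)+.009*np.cos(th)))))
E
```

```text
time: 7.82
tool_pos: [0.6011, -0.056, 0.1194]
tcp_rot: [[-0.482, -0.0, 0.876], [-0.876, 0.0, -0.482], [0.0, -1.0, -0.0]]
ft_force: [-1.0, -0.1, 0.2]
width: -0.0002
tcp [-0.027   0.0003  0.1195] corner rel 35.959151242703854 32.52037069087929
60 [np.float64(257.5), np.float64(270.7)] ridge [161.357 286.204]
50 [np.float64(204.2), np.float64(215.7)] ridge [162.6476 259.0429]
45 [np.float64(181.0), np.float64(191.3)] ridge [163.7435 245.8445]
40 [np.float64(160.5), np.float64(169.6)] ridge [165.1034 233.1955]
35 [np.float64(143.0), np.float64(150.7)] ridge [166.693  221.2832]
30 [np.float64(128.5), np.float64(134.8)] ridge [168.4751 210.2618]
```

View pics/w4.png

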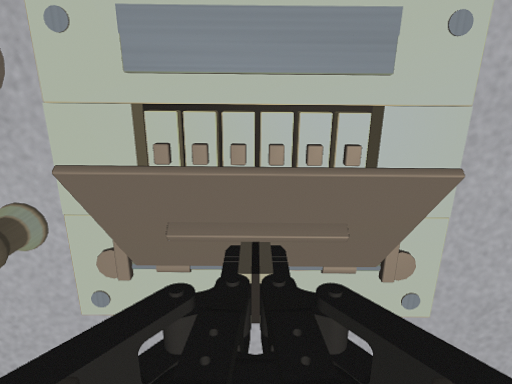

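```bash
python3 -m handwheel '[[[0,2.2,1.6],[0,0,0]],[[0,2.2,1.6],[0,0,0]],[[0,2.2,1.5],[0,0,0]],[[0,2.5,1.2],[0,0,0]],[[0,2.5,1.2],[0,0,0]],[[0,2.5,1.2],[0,0,0]],[[0,2.7,0.8],[0,0,0]],[[0,2.7,0.7],[0,0,0]],[[0,2.7,0.7],[0,0,0]],[[0,0,0],[0,0,0]]]'
python3 - <<'E'
from ang import *
p=cam("wrist",'w5.png');sst=read_state()
t=B(np.array(sst["tool_pos"]));print("tcp",t,"corner rel",(t[0]+.011+.052)*1e3,(t[2]-.025-.062)*1e3)
for deg in(20,15,10,5,0):
    th=np.radians(deg);print(deg,[proj(p,Wd((-.052+.1*np.cos(th)-o*np.sin(th),0,.062+.1*np.sin(th)+o*np.cos(th))))[1].round(1) for o in(-.002,.002)],'ridge',proj(p,Wd((-.052+.063*np.cos(th)-.009*np.sin(th),.04,.062+.063*np.sin(th)+.009*np.cos(th)))), 'hinge',proj(p,Wd((-.052,0,.062)))[1])
print('lip',proj(p,Wd((.058,0,.0725))))
E
```

```text
time: 8.7
tool_pos: [0.61, -0.0609, 0.097]
tcp_rot: [[-0.482, -0.0, 0.876], [-0.876, 0.0, -0.482], [0.0, -1.0, -0.0]]
ft_force: [0.8, -1.0, 1.6]
width: -0.0002
tcp [-0.0169  0.0003  0.0972] corner rel 46.11819895509947 10.187744194616682
20 [np.float64(138.6), np.float64(143.9)] ridge [161.2759 230.4401] hinge 300.47800099430594
15 [np.float64(129.4), np.float64(133.3)] ridge [164.0202 220.4747] hinge 300.47800099430594
10 [np.float64(123.0), np.float64(125.6)] ridge [166.7997 211.8659] hinge 300.47800099430594
5 [np.float64(118.9), np.float64(120.5)] ridge [169.5751 204.6068] hinge 300.47800099430594
0 [np.float64(116.9), np.float64(117.5)] ridge [172.3125 198.6637] hinge 300.47800099430594
lip [257.0343  95.1088]
```

View pics/w5.png

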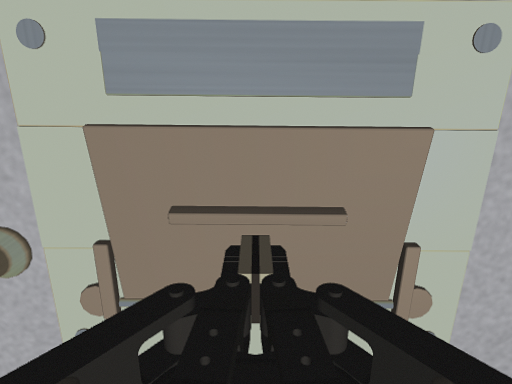

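```bash
python3 -m handwheel '[[[0,2,0.4],[0,0,0]],[[0,2,0.3],[0,0,0]],[[0,2,0.2],[0,0,0]],[[0,1.5,0],[0,0,0]],[[0,0,0],[0,0,0]],[[0,0,0],[0,0,0]]]'
python3 - <<'E'
from ang import *
sst=read_state();t=B(np.array(sst["tool_pos"]));print("corner rel",(t[0]+.011+.052)*1e3,(t[2]-.025-.062)*1e3)
E
python3 -m handwheel '[[[0,1,0],[0,0,0]],[[0,0,0],[0,0,0]]]'
python3 -m handwheel '[[[0,0.7,0],[0,0,0]],[[0,0,0],[0,0,0]]]'
```

```text
time: 9.25
tool_pos: [0.6108, -0.0613, 0.09]
tcp_rot: [[-0.482, -0.0, 0.876], [-0.876, -0.0, -0.482], [0.0, -1.0, -0.0]]
ft_force: [0.7, 0.4, 2.1]
width: -0.0002
corner rel 47.2071403153769 2.9907504635007798
time: 9.42
tool_pos: [0.6109, -0.0613, 0.0891]
tcp_rot: [[-0.482, 0.0, 0.876], [-0.876, -0.0, -0.482], [-0.0, -1.0, 0.0]]
ft_force: [0.3, -0.7, 2.7]
width: -0.0002
time: 9.58
tool_pos: [0.6109, -0.0613, 0.0888]
tcp_rot: [[-0.482, 0.0, 0.876], [-0.876, -0.0, -0.482], [-0.0, -1.0, 0.0]]
ft_force: [-0.3, -1.0, 6.9]
width: -0.0002
```

Run:
```python
from ang import *
p=cam("wrist",'w6.png');sst=read_state();t=B(np.array(sst["tool_pos"]));print("corner rel",(t[0]+.011+.052)*1e3,(t[2]-.025-.062)*1e3,sst["ft_force"])
for e in(0,.01,.024): print(e,proj(p,Wd((-.052+.1+e,0,.062)))[1],proj(p,Wd((-.052+.063+e,0.04,.071))))
```

```text
corner rel 47.28802521850888 1.82666226129638 [-0.8051 -0.3753  5.9305]
0 121.1052203086751 [168.1863 206.7016]
0.01 97.57779805960818 [166.3739 185.3682]
0.024 62.86138706040256 [163.6921 153.9568]
```

View pics/w6.png

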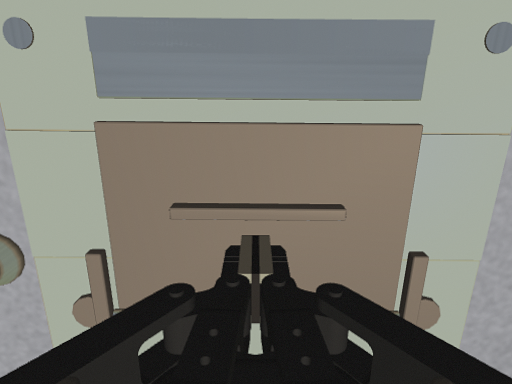

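```bash
python3 -m handwheel '[[[0,0,1.5],[0,0,0]],[[0,0,1.5],[0,0,0]],[[0,0,1.5],[0,0,0]],[[0,0,1.5],[0,0,0]],[[0,0,1.5],[0,0,0]],[[0,0,1.5],[0,0,0]],[[0,0,1.5],[0,0,0]],[[0,0,0],[0,0,0]]]'
python3 - <<'E'
from ang import *
p=cam("wrist",'w7.png')
E
```

```text
time: 10.3
tool_pos: [0.6199, -0.0663, 0.0888]
tcp_rot: [[-0.482, -0.0, 0.876], [-0.876, 0.0, -0.482], [0.0, -1.0, -0.0]]
ft_force: [-2.7, -0.3, 8.3]
width: 0.0002
```

View pics/w7.png

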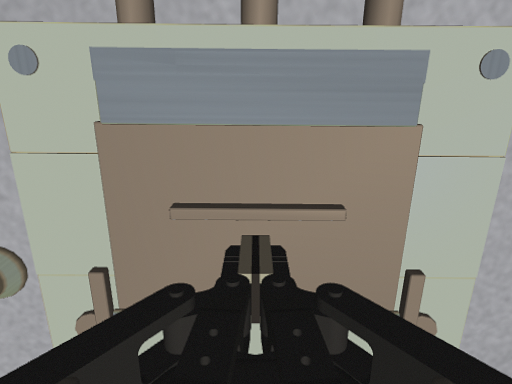

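```bash
python3 -m handwheel '[[[0,-0.4,0],[0,0,0]],[[0,0,0],[0,0,0]]]'
python3 -m handwheel '[[[0,0,1.5],[0,0,0]],[[0,0,1.5],[0,0,0]],[[0,0,1.5],[0,0,0]],[[0,0,1.5],[0,0,0]],[[0,0,0],[0,0,0]]]'
python3 - <<'E'
from ang import *
p=cam("wrist",'w8.png')
E
```

```text
time: 10.52
tool_pos: [0.6199, -0.0664, 0.0889]
tcp_rot: [[-0.482, -0.0, 0.876], [-0.876, -0.0, -0.482], [0.0, -1.0, -0.0]]
ft_force: [-1.2, -0.8, 5.3]
width: -0.0002
time: 10.93
tool_pos: [0.6251, -0.0692, 0.0889]
tcp_rot: [[-0.482, -0.001, 0.876], [-0.876, 0.0, -0.482], [0.0, -1.0, -0.001]]
ft_force: [-2.0, -1.1, 5.7]
width: -0.0003
```

View pics/w8.png

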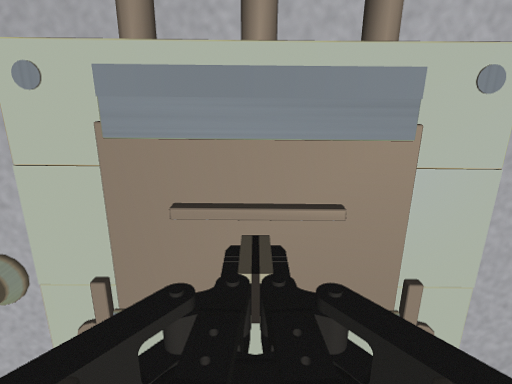

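```bash
python3 -m handwheel '[[[0,-0.5,0],[0,0,0]],[[0,0,0],[0,0,0]]]'
python3 -m handwheel '[[[0,0,2],[0,0,0]],[[0,0,2],[0,0,0]],[[0,0,1],[0,0,0]],[[0,0,0],[0,0,0]]]'
python3 - <<'E'
from ang import *
p=cam("wrist",'w9.png')
E
```

```text
time: 11.15
tool_pos: [0.625, -0.0692, 0.0891]
tcp_rot: [[-0.482, -0.001, 0.876], [-0.876, 0.0, -0.482], [0.0, -1.0, -0.001]]
ft_force: [-1.3, -0.7, 3.0]
width: 0.0003
time: 11.48
tool_pos: [0.6299, -0.0717, 0.0891]
tcp_rot: [[-0.482, 0.0, 0.876], [-0.876, 0.0, -0.482], [-0.0, -1.0, 0.0]]
ft_force: [0.0, 0.1, 1.9]
width: 0.0002
```

View pics/w9.png

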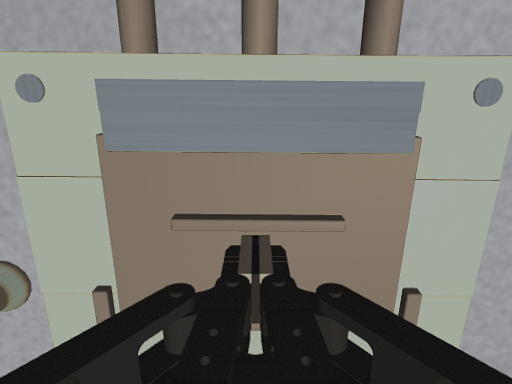

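```bash
python3 -m handwheel '[[[0,0,1.5],[0,0,0]],[[0,0,1.5],[0,0,0]],[[0,0.4,1],[0,0,0]],[[0,0.2,0],[0,0,0]]]'
python3 -m handwheel '[[[0,0,1.5],[0,0,0]],[[0,0,1.5],[0,0,0]],[[0,0,1],[0,0,0]],[[0,0,0],[0,0,0]]]'
python3 - <<'E'
from ang import *
p=cam("wrist",'w10.png')
E
```

```text
time: 11.87
tool_pos: [0.6333, -0.0736, 0.0888]
tcp_rot: [[-0.482, -0.0, 0.876], [-0.876, 0.0, -0.482], [-0.0, -1.0, -0.0]]
ft_force: [-3.2, 0.5, 6.2]
width: 0.0
time: 12.2
tool_pos: [0.6368, -0.0756, 0.0888]
tcp_rot: [[-0.482, 0.0, 0.876], [-0.876, -0.0, -0.482], [-0.0, -1.0, 0.0]]
ft_force: [-2.1, 0.4, 4.3]
width: 0.0005
```

View pics/w10.png

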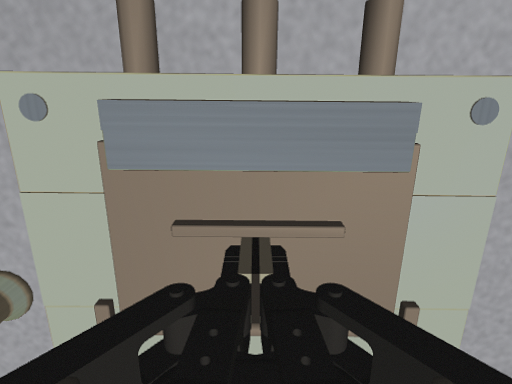

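```bash
python3 -m handwheel '[[[0,0,1],[0,0,0]],[[0,0,1],[0,0,0]],[[0,0,0],[0,0,0]]]'; python3 -m handwheel '[[[0,0,1],[0,0,0]],[[0,0,1],[0,0,0]],[[0,0,0],[0,0,0]]]'
```

```text
time: 12.5
tool_pos: [0.6386, -0.0766, 0.0888]
tcp_rot: [[-0.482, 0.0, 0.876], [-0.876, -0.0, -0.482], [-0.0, -1.0, 0.0]]
ft_force: [-2.8, 0.5, 5.8]
width: -0.0002
time: 12.75
tool_pos: [0.6396, -0.0771, 0.0887]
tcp_rot: [[-0.482, -0.002, 0.876], [-0.876, 0.001, -0.482], [0.0, -1.0, -0.002]]
ft_force: [-6.1, 4.1, 7.3]
width: 0.0002
```

```bash
python3 -m handwheel '[[[0,0,0.7],[0,0,0]],[[0,0,0],[0,0,0]]]'
python3 - <<'E'
from ang import *
p=cam("wrist",'w11.png')
for e in (.020,.022,.024):
  print(e,"edge corner",proj(p,Wd((.048+e,.072,.064))),"ridge back top", proj(p,Wd((-.052+.057+e,.04,.071))),"lip front",proj(p,Wd((.058,.065,.0725))))
E
```

```text
time: 12.92
tool_pos: [0.6397, -0.0771, 0.0886]
tcp_rot: [[-0.482, -0.003, 0.876], [-0.876, 0.001, -0.482], [0.001, -1.0, -0.004]]
ft_force: [-8.3, 5.3, 8.6]
width: 0.0004
0.02 edge corner [ 95.6041 150.5306] ridge back top [171.1729 244.7285] lip front [106.1271 177.1596]
0.022 edge corner [ 94.929  146.0652] ridge back top [170.8393 240.8342] lip front [106.1271 177.1596]
0.024 edge corner [ 94.2474 141.5616] ridge back top [170.5027 236.909 ] lip front [106.1271 177.1596]
```

View pics/w11.png

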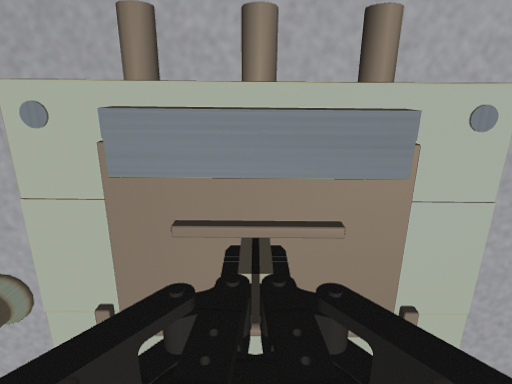

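```bash
python3 -m handwheel '[[[0,0,-1],[0,0,0]],[[0,-0.6,0],[0,0,0]],[[0,-0.6,-0.5],[0,0,0]],[[0,-1,-0.5],[0,0,0]],[[0,-2,-0.5],[0,0,0]],[[0,-4,0],[0,0,0]],[[0,-8,0],[0,0,0]],[[0,-12,0],[0,0,0]],[[0,-15,0],[0,0,0]],[[0,-20,0],[0,0,0]],[[0,-20,0],[0,0,0]],[[0,0,0],[0,0,0]]]'
python3 - <<'E'
from ang import *
p=cam("wrist",'w12.png')
for e in (.020,.022,.024):
  print(e,"edge corner",proj(p,Wd((.048+e,.072,.064))),"ridge back top", proj(p,Wd((-.052+.057+e,.04,.071))),"lip front",proj(p,Wd((.058,.065,.0725))))
E
```

```text
time: 13.97
tool_pos: [0.6405, -0.0769, 0.1773]
tcp_rot: [[-0.482, 0.007, 0.876], [-0.876, -0.001, -0.482], [-0.002, -1.0, 0.007]]
ft_force: [0.8, 0.8, 0.3]
width: -0.0002
0.02 edge corner [156.3472 130.3034] ridge back top [202.6087 190.9115] lip front [164.111  146.1979]
0.022 edge corner [156.094  127.4558] ridge back top [202.4791 188.2874] lip front [164.111  146.1979]
0.024 edge corner [155.8394 124.5934] ridge back top [202.3489 185.6504] lip front [164.111  146.1979]
```

View pics/w12.png

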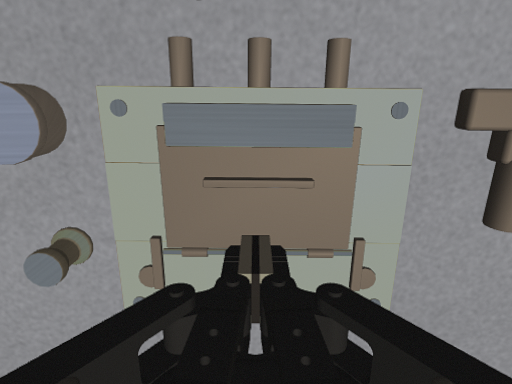

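```bash
python3 -m handwheel '[[[0,0,0],[0,0,0]],[[0,0,0],[0,0,0]]]'
python3 - <<'E'
from ang import *
p=cam("wrist",'w13.png');t=cam("top",'t13.png')
a=p["color"].astype(int)
print("lipcol",[(r,*a[r,220:240].mean(0).round().astype(int)) for r in range(143,152)])
print("ridge",[(r,*a[r,220:240].mean(0).round().astype(int)) for r in range(174,192)])
print("edge",[(r,*a[r,159:162].mean(0).round().astype(int)) for r in range(121,132)])
for e in (.020,.022,.024):
  print(e,"edge corner",proj(p,Wd((.048+e,.071,.064))),"ridge back top, foot", proj(p,Wd((-.052+.057+e,.013,.071))),proj(p,Wd((-.052+.057+e,.013,.064))),"lip front",proj(p,Wd((.058,.013,.0725))))
cv2.imwrite('pics/w13c.png',cv2.resize(p["color"][90:270,90:430],None,fx=2.3,fy=2.3,interpolation=cv2.INTER_CUBIC))
E
```

```text
time: 14.18
tool_pos: [0.6382, -0.0765, 0.1714]
tcp_rot: [[-0.482, -0.001, 0.876], [-0.876, 0.0, -0.482], [0.0, -1.0, -0.001]]
ft_force: [-0.0, 0.5, -0.6]
width: -0.0001
lipcol [(143, np.int64(115), np.int64(126), np.int64(117)), (144, np.int64(93), np.int64(106), np.int64(119)), (145, np.int64(94), np.int64(108), np.int64(121)), (146, np.int64(94), np.int64(108), np.int64(121)), (147, np.int64(94), np.int64(108), np.int64(121)), (148, np.int64(94), np.int64(108), np.int64(121)), (149, np.int64(94), np.int64(108), np.int64(121)), (150, np.int64(94), np.int64(108), np.int64(121)), (151, np.int64(94), np.int64(108), np.int64(121))]
ridge [(174, np.int64(98), np.int64(112), np.int64(125)), (175, np.int64(54), np.int64(61), np.int64(68)), (176, np.int64(36), np.int64(40), np.int64(44)), (177, np.int64(31), np.int64(35), np.int64(38)), (178, np.int64(78), np.int64(89), np.int64(99)), (179, np.int64(95), np.int64(109), np.int64(121)), (180, np.int64(93), np.int64(107), np.int64(120)), (181, np.int64(92), np.int64(105), np.int64(118)), (182, np.int64(92), np.int64(105), np.int64(117)), (183
[... 713 characters left out ...]
112)), (126, np.int64(106), np.int64(110), np.int64(109)), (127, np.int64(104), np.int64(108), np.int64(109)), (128, np.int64(102), np.int64(108), np.int64(108)), (129, np.int64(96), np.int64(100), np.int64(100)), (130, np.int64(95), np.int64(99), np.int64(100)), (131, np.int64(96), np.int64(100), np.int64(101))]
0.02 edge corner [153.1925 126.8973] ridge back top, foot [237.7043 189.3529] [238.1828 186.5404] lip front [236.8027 143.3176]
0.022 edge corner [152.9157 123.952 ] ridge back top, foot [237.6588 186.6558] [238.1398 183.9128] lip front [236.8027 143.3176]
0.024 edge corner [152.6372 120.9904] ridge back top, foot [237.613  183.9446] [238.0966 181.2718] lip front [236.8027 143.3176]
```

View pics/w13c.png

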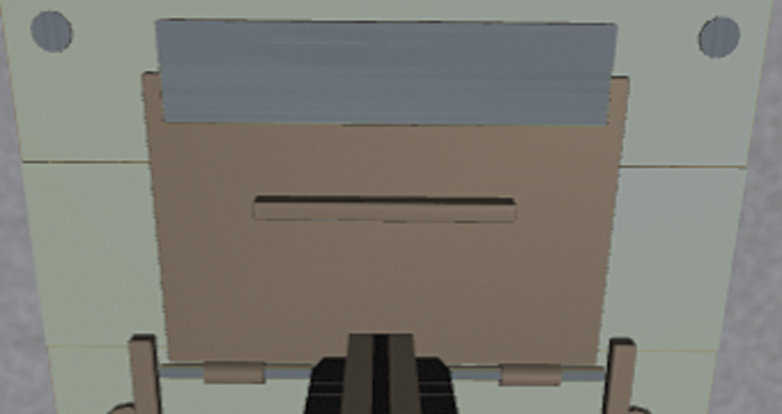

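```bash
python3 -m handwheel '[[[0,-20,0],[0,0,0]],[[0,-20,0],[0,0,0]],[[0,-20,-10],[0,0,0]],[[0,-20,-20],[0,0,0]],[[0,0,-30],[0,0,0]],[[0,0,-30],[0,0,0]],[[0,0,-30],[0,0,0]],[[0,0,0],[0,0,0]],[[0,0,0],[0,0,0]],[[0,0,0],[0,0,0]]]'
python3 - <<'E'
from ang import *
p=cam("wrist",'w14.png');s=cam("scene",'s14.png')
for e in (.020,.022,.024):
  print(e,"edge corner",proj(p,Wd((.048+e,.071,.064))),"ridge back top", proj(p,Wd((-.052+.057+e,.013,.073))),"lip front",proj(p,Wd((.058,.013,.0725))))
for nm in ("tin_mid","stopper_mid","brush_mid","nozzle_mid"):
  r=tip_of(s,nm);print(nm,np.round(r[0]["xy"],1) if r else None)
E
```

```text
time: 15.12
tool_pos: [0.5339, -0.0188, 0.2518]
tcp_rot: [[-0.482, 0.0, 0.876], [-0.876, -0.0, -0.482], [-0.0, -1.0, 0.0]]
ft_force: [-0.6, 0.7, 0.4]
width: -0.0001
0.02 edge corner [168.9821 -31.8822] ridge back top [240.313   24.7465] lip front [239.762  -20.9688]
0.022 edge corner [168.7789 -34.7528] ridge back top [240.2793  22.0642] lip front [239.762  -20.9688]
0.024 edge corner [168.5747 -37.6373] ridge back top [240.2455  19.3695] lip front [239.762  -20.9688]
tin_mid [185.9 227.9]
stopper_mid [247.1 221.3]
brush_mid [228.2 163.6]
nozzle_mid [222.5  96.7]
```

View pics/w14.png

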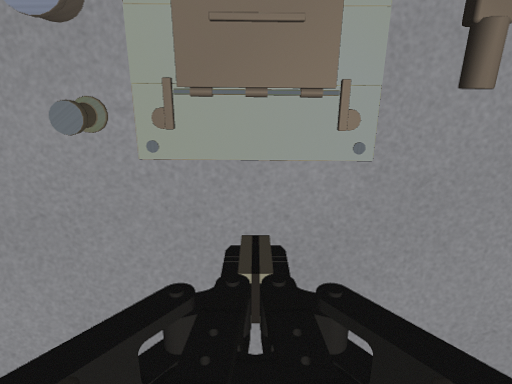

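View pics/s14.png

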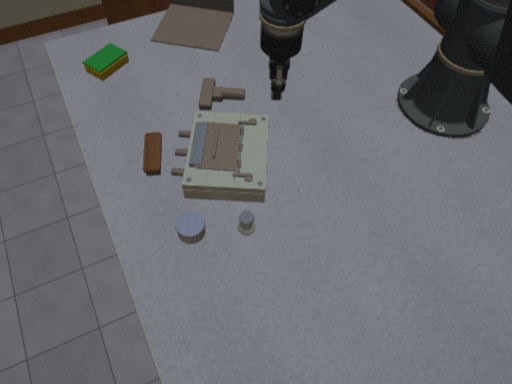

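```bash
python3 -c "
from plant import *
print(close_job())"
```

```text
the job is handed in; nothing more can be done
None
```

The flap is folded flat and tucked under the retaining lip, and it was still shut about a second after the fingers let go. I handed the job in at about 15 s, with the gripper clear of the box.

**How it went:** With the fingers shut, I folded the flap over from the hinge side and pressed it flat with about 7 N. I then slid it along while holding it down.

**Ridge:** For roughly the first 16 mm of the slide, friction under the fingertips carried the flap, not the ridge. I eased the press to about 3 N so the tips slipped up to the ridge, pressed again, and pushed the rest by the ridge. At the end it met a hard stop at about 10 N. I took off the push before lifting away.

**Last checks:**
- **Slide:** the wrist pictures put it at 23–24 mm, against 24 mm fully home. They can't settle the last half millimetre or so, but the stop was clearly felt.
- **Things around the box:** the tin, stopper, brush and nozzle look unmoved in the scene picture. The network put the brush at (228, 164), on the fuse box. In the picture it is at about (152, 153), where it started, so I took that report as wrong.
- **Camera disagreement:** at the start the two fixed cameras differed by about 7 mm on where the box was. I corrected this with the wrist camera before touching anything.

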